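# Hang the scale rest on the sloping dispensing stand

### The arm

A 7-joint arm with a two-finger parallel gripper is mounted at the origin on the work surface. World frame = base frame: x ahead of the robot, y to its left, z up, the work surface at z = 0. Lengths are in m, angles in degrees, forces in N, time in s.
With the tool pointing down it reaches from about 0.35 to 0.775 m from the base axis. Payload 3.1 kg.
Tool frame: the origin (TCP) lies on the centre line of the jaws, within the pads' length; the fingertips stand 17 mm ahead of it and the grasp point (between the pads) lies 2 mm behind it (robot.tip_reach is the distance from the TCP to the fingertips, in m); z points along the fingers, y is the line along which they close (so a half turn about z gives the same grasp; the last joint's range is limited). The gripper opens to 85 mm and grips with 20 to 120 N. Pads are 22 mm wide; open, the fingers measure 114 mm over their backs; the gripper's body (76 mm by 85 mm) begins 54 mm behind the grasp point. The pads swing forward as they close: fully open they stand 13 mm farther back than shut.
Start: joints at [-73.321, 17.813, 0.802, 86.603, -0.252, 75.585, -1.558], TCP at [0.18, 0.52, 0.248] pointing down, gripper open.
Joint ranges: [-154.91, 154.91], [-16.99, 109.72], [-72.82, 74.43], [7.12, 147.25], [-82.49, 262.49], [11.32, 116.49], [-174.64, 174.64]. Speed limits (degrees/s): [159.86, 159.86, 180, 180, 180, 180, 180].

### API

Orientations are given as [roll, pitch, yaw] about the fixed x, y, z axes, in that order (R = Rz(yaw) Ry(pitch) Rx(roll)).
In Python, from station import robot, fingers, vision, workorder, recognise gives the robot as it stands. Calls block until the motion is done:
- robot.move_to(position, orientation): joint-space move of the TCP to a pose.
- robot.line_to(position, orientation=None, velocity=0.15, f_stop=None): straight line of the TCP; orientation=None keeps the orientation; velocity is the mean speed in m/s. With f_stop (N) it stops when the force on the tool has changed by that much, and returns True; else False.
- robot.move_j(angles): joint-space move.
- fingers.gripper_to(opening, force=None): opening from 0.0 (shut) to 1.0 (fully open); force is the grip in N (None keeps the last); returns when the fingers have stopped.
- robot.pause(seconds).
- robot.inverse_kinematics(position, orientation): joint angles nearest the present ones, or None.
- vision.grab_frame(name): name is "scene" or "top" or "wrist"; returns the picture (384x512x3 uint8, red, green, blue); there is no depth.
- vision.calibration(name): a dict with "mtx" (3x3 intrinsics, pixels), "extrinsics" (4x4, takes a point from world to camera coordinates); the wrist camera has in their place "T_tool_cam" (4x4, takes a point from camera to tool coordinates, whose origin is the TCP and whose axes are the flange's). Camera axes: x right, y up, looking along -z (the intrinsics and any distortion apply to the point x, -y, -z); pixel columns grow to the right and rows downward; lengths in m; the calibration is good to about 2 mm. A picture is of the moment at which its call begins: read the wrist's pose just before it. calibration takes no time and is no camera call.
A pose or a line that the arm cannot do raises robot.PlanningError and nothing moves.
- workorder.close_job(): hands the job in; it is judged then, once.
Trained networks look in the newest picture that a camera, given by its name, has taken for a name from the list of things; names that differ only in an ending like _2 or _b are one class to them, and where a whole thing is asked for, a point or a joint stands for the part that bears it (a point fixed in the world has none). Each returns a list of dicts, best first, with "p" (0 to 1); they miss things now and then, are a little off and sometimes report something else, mostly with a low value. They report only what shows in the picture. A call takes as long as a camera call. They do not tell look-alikes from the thing itself.
- recognise(label, camera): "rect" ([centre column, centre row, width, height] in pixels, round what is visible of it).
Readings, each from a call of its own:
- robot.current_time_s(): time.
- robot.current_joint_positions(): joint angles.
- robot.current_dq(): joint speeds.
- robot.current_joint_torque(): joint torques, N m.
- robot.current_tool_pos(): TCP position.
- robot.current_eef_rot(): TCP orientation.
- robot.current_contact_force(): force on the tool from outside, world axes, zero at the start.
- robot.current_torque(): the same for the moment, N m.
- robot.current_finger_gap(): opening from 0.0 (shut) to 1.0 (fully open).
- robot.current_gripper_force(): force on a finger pad.
Only numpy, scipy, OpenCV 4.12 (cv2) and the standard library are available. Lean on these libraries where they do the work, as an engineer would, in place of code of your own. Each camera call takes 0.05 s, during which the arm holds its last target. There are 200 camera calls.

### The job

Hang the brass plate with the two keyhole slots (the hand-scale rest with the wooden grip) on the sloping stand: set it flat on the slope with both screw heads through the wide openings, pressing the spring catch in under it, then slide it fully down the slope, kept pressed flat, so that both screws reach the top of the narrow slots and the catch springs out above the plate's upper edge. Let go of it there, and leave the other things on the counter where they are.

Things in the scene. Friction and masses are not known exactly. Their poses are not given: they have to be found in the camera images.
- hanger: Scale rest: loose brass plate 90 (x) by 150 (y) by 4 mm, 250 to 470 g, lying face up. Origin: centre of its underside; x to its upper edge, y to its left edge (facing it, x up), z out of its face. Wooden grip on its face at the centre: 14 thick along x, 54 wide along y, z = 4 to 40 mm, with two horns (14 wide, at y = +-20) up to z = 50. Two keyholes, see the entry points. The other plate has none.
- entry_left (a point): Left keyhole, centre of its wide opening on the plate's underside (plate frame x = -15, y = +50, z = 0 mm). The opening is an octagon 19 mm across flats, cut through the plate, and leads into a slot 11 mm wide that runs up (+x) to a square end at x = +12 mm.
- entry_right (a point): The same for the right keyhole, of equal shape (plate frame x = -15, y = -50, z = 0 mm).
- panel: Fixed wooden sloping top of the stand, 190 (x) by 220 (y) by 16 mm, 36 degrees from horizontal, low edge towards the robot. Origin: centre of its upper surface, 95 mm above the counter; x up the slope, y across it to the left (seen from the robot), z out of it. The plate may or may not slide down it by its own weight.
- stand: Stand that carries the panel; origin under its middle. Flush in the panel a steel strip is clamped (it does not give), at another height each time: its two screws stand at panel y = +50 and -50 mm, both at the same panel x somewhere from 0 to +30 mm, to be seen or felt. Screw: shank 8 mm diameter, flat head 16 mm diameter, head's underside 7 mm and top 11 mm above the panel.
- catch (a joint): Spring button on the strip, 10 mm diameter, 44 mm up the slope from the screws' line, at y = 0, standing 4 mm out of the panel. Value: how far it is pressed in (m), 0 = out (as at the start), 0.004 = flush; 2.5 N moves it, 5.6 N brings it flush. The plate on the screws covers it; once the plate is home it springs out just above the plate's upper edge.
- bell_weight: Bystander: brass bell-shaped weight, 36 mm diameter, 45 mm tall; origin under its centre.
- jar: Bystander: small white jar, 52 mm diameter, 70 mm tall; origin under its centre.
- blank: Bystander: plain brass plate, 80 x 120 x 4 mm, with a low bar 20 mm tall on its face; origin under its centre.
- mortar: Bystander: white ceramic mortar bowl, 80 mm diameter, 60 mm tall; origin under its centre.
- pan: Bystander: shallow brass scale pan, 110 mm diameter, 18 mm tall; origin under its centre.
- scoop: Bystander: wooden spatula, 190 mm long, lying on the counter.
- tall_jar: Bystander: blue jar, 64 mm diameter, 110 mm tall; origin under its centre.
Mind the look-alikes: they are no part of the job. Leave any green or pink look-alike of the hanger alone.

How it is judged (in metres and radians):
On the way, in this order (a step that is already met when the one before it is completed fails the run):
1. the plate lies flat on the slope with both screws through its keyholes, not yet slid down, the catch pressed in under it (x of hanger in the frame of panel between -0.02 and 0.05 m and z of hanger in the frame of panel between -0.0025 and 0.0025 m and y of entry_left in the frame of panel between 0.045 and 0.055 m and y of entry_right in the frame of panel between -0.055 and -0.045 m and angle between the z axis of hanger and the z axis of panel, either way round below 0.06 rad and value of joint catch above 0.002 m), for 0.05 s.
2. the plate has slid down until both screws are at the top of the slots and the catch has sprung out (x of hanger in the frame of panel between -0.014 and 0.026 m and z of hanger in the frame of panel between -0.0025 and 0.0035 m and y of entry_left in the frame of panel between 0.045 and 0.055 m and y of entry_right in the frame of panel between -0.055 and -0.045 m and value of joint catch below 0.0015 m), for 0.2 s.
At the end, for the whole second after the job is handed in: The plate lies on the screws flat on the slope (within 0.06 rad and 3.5 mm; openings 45 to 55 mm either side of the panel's middle line), slid down so far that the catch has sprung out (pressed in less than 1.5 mm), released and at rest; every other thing within 30 mm of its start (all of step 2 and angle between the z axis of hanger and the z axis of panel, either way round below 0.06 rad and linear speed of hanger below 0.01 m/s and contact force between the fingers and hanger below 0.1 N); the robot touches nothing.
It fails at once if another thing on the counter is moved more than 30 mm (distance of any of bell_weight, jar, blank, mortar, pan, scoop, tall_jar from where it was at the start of the episode above 0.03 m).
It also fails if it takes over 58 s, if anything falls off the work surface, if the arm or the gripper's body presses on something with over 40 N, if the wrist force passes 120 N, or if a joint passes its speed limit or range.

## Working session

There is one attempt and no reset: what is moved stays moved. The work goes in short steps, each a Python script; the robot and the scene stay as the last script left them, time stands still between calls to the robot, and variables do not carry over. Pictures are saved under pics/ and viewed, at most 10 in all, crops included, and the job is handed in when it is done.

```bash
mkdir -p pics; ls; python3 - <<'E'
from station import robot, fingers, vision, workorder, recognise
import cv2, numpy as np
for c in ("scene","top"):
    im=vision.grab_frame(c); cv2.imwrite(f"pics/{c}0.png",im[:,:,::-1])
    for l in ("hanger","entry_left","entry_right","panel","stand","catch","blank"):
        print(c,l,[(np.round(d["rect"],1).tolist(),round(d["p"],2)) for d in recognise(l,c)])
    k=vision.calibration(c); print({a:np.round(b,4).tolist() if not isinstance(b,str) else b for a,b in k.items()})
k=vision.calibration("wrist"); print(k)
print(robot.current_time_s())
E
```

```text
pics
scene hanger [([341.4, 217.2, 61.2, 31.7], 0.77), ([223.6, 196.8, 50.9, 30.7], 0.74), ([268.1, 170.9, 51.5, 27.1], 0.64)]
scene entry_left [([224.1, 196.2, 52.8, 30.8], 0.66), ([266.1, 172.9, 45.5, 26.7], 0.61), ([342.1, 215.9, 54.8, 34.7], 0.6)]
scene entry_right [([267.9, 171.6, 46.9, 27.3], 0.83), ([341.6, 217.8, 53.5, 37.7], 0.73), ([226.8, 196.2, 45.1, 28.5], 0.64), ([294.9, 245.8, 108.8, 56.6], 0.24)]
scene panel [([297.2, 247.2, 113.8, 56.9], 0.87)]
scene stand [([296.5, 267.6, 115.0, 99.7], 0.97)]
scene catch []
scene blank [([206.1, 255.2, 45.5, 38.0], 0.83), ([285.5, 210.0, 12.2, 17.8], 0.64)]
{'mtx': [[401.3453, 0.0, 256.3123], [0.0, 401.3453, 194.6893], [0.0, 0.0, 1.0]], 'extrinsics': [[-0.8464, 0.5324, -0.0142, 0.5038], [-0.3106, -0.4718, 0.8252, 0.0873], [0.4326, 0.7029, 0.5646, -1.4011], [0.0, 0.0, 0.0, 1.0]]}
top hanger [([323.5, 245.8, 47.6, 36.7], 0.86), ([232.3, 252.4, 41.3, 22.2], 0.8), ([314.1, 190.8, 46.4, 30.4], 0.59), ([303.5, 138.7, 29.7, 25.6], 0.58)]
top entry_left [([233.1, 253.2, 42.6, 23.9], 0.85), ([321.4, 244.1, 50.2, 35.8], 0.7), ([312.4, 192.4, 
[... 488 characters left out ...]
645, 192.288], [0.0, 0.0, 1.0]], 'extrinsics': [[0.0282, -0.9996, -0.0037, 0.0009], [0.995, 0.0277, 0.0963, -0.5798], [-0.0962, -0.0064, 0.9953, -1.5663], [0.0, 0.0, 0.0, 1.0]]}
{'mtx': array([[299.94926942,   0.        , 259.85203348],
       [  0.        , 299.94926942, 190.72025048],
       [  0.        ,   0.        ,   1.        ]]), 'T_tool_cam': array([[-1.07560680e-04,  9.50233720e-01,  3.11537906e-01,
         8.02218472e-02],
       [ 9.99999756e-01, -1.12838147e-04,  6.89428997e-04,
        -5.46960966e-04],
       [ 6.90272040e-04,  3.11537904e-01, -9.50233476e-01,
        -1.26597214e-01],
       [ 0.00000000e+00,  0.00000000e+00,  0.00000000e+00,
         1.00000000e+00]])}
0.8
```

```bash
python3 - <<'E'
import cv2, numpy as np
t=cv2.imread("pics/top0.png")[100:300,110:430]; cv2.imwrite("pics/topc.png",cv2.resize(t,(800,500),interpolation=cv2.INTER_CUBIC))
s=cv2.imread("pics/scene0.png")[130:340,150:430]; cv2.imwrite("pics/scc.png",cv2.resize(s,(800,600),interpolation=cv2.INTER_CUBIC))
E
```

```text
(no output)
```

View pics/topc.png

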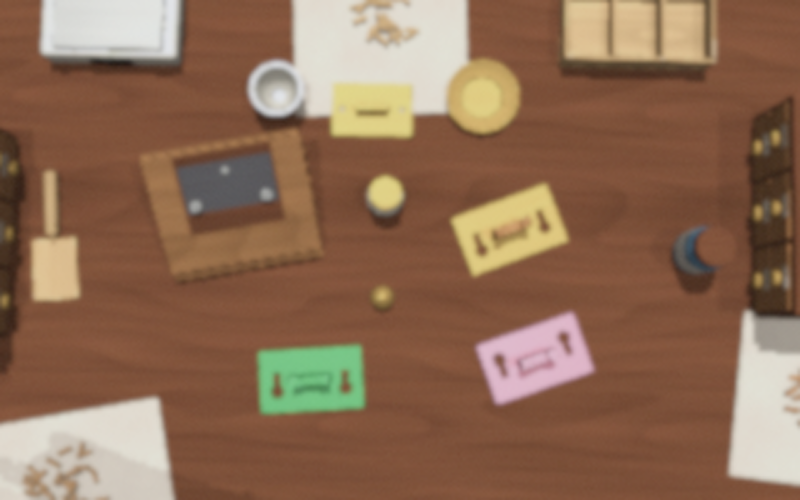

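View pics/scc.png

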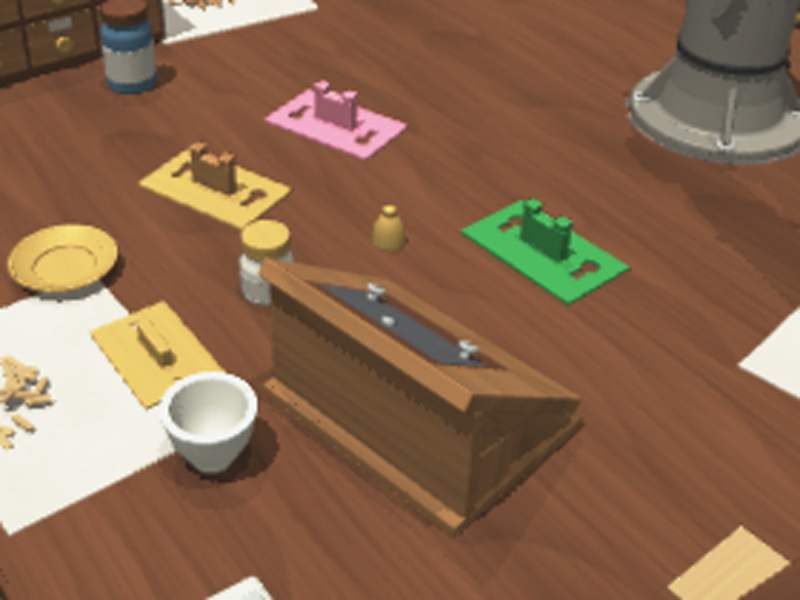

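```bash
cat > h.py <<'E'
from station import robot, fingers, vision, workorder, recognise
import cv2, numpy as np
from scipy.spatial.transform import Rotation as Ro
def cam(c):
    k=vision.calibration(c)
    if c=="wrist":
        T=np.eye(4); T[:3,:3]=Ro.from_euler('xyz',robot.current_eef_rot(),degrees=True).as_matrix(); T[:3,3]=robot.current_tool_pos()
        return k["mtx"],np.linalg.inv(T@k["T_tool_cam"])
    return k["mtx"],k["extrinsics"]
def proj(P,K,E):
    p=np.atleast_2d(P)@E[:3,:3].T+E[:3,3]; q=np.c_[p[:,0],-p[:,1],-p[:,2]]@K.T
    return q[:,:2]/q[:,2:]
def back(uv,K,E,z):
    d=np.linalg.inv(K)@np.array([*uv,1.]); d=E[:3,:3].T@(d*[1,-1,-1]); o=-E[:3,:3].T@E[:3,3]
    return o+d*(z-o[2])/d[2]
def eul(R): return Ro.from_matrix(R).as_euler('xyz',degrees=True).tolist()
def panelR(yaw): return (Ro.from_euler('z',yaw,degrees=True)*Ro.from_euler('y',-36,degrees=True)).as_matrix()
def tool(Rf,sgn=1): # tool z = -frame z, tool y = sgn*frame x
    y=sgn*Rf[:,0]; z=-Rf[:,2]; return np.c_[np.cross(y,z),y,z]
def snap(n):
    K,E=cam("wrist"); im=vision.grab_frame("wrist")[:,:,::-1].copy(); cv2.imwrite(f"pics/{n}.png",im); np.savez(f"pics/{n}.npz",K=K,E=E); return im
E
cat > a.py <<'E'
from h import *
K,E=cam("top"); c=lambda u,v:(110+u/2.5,100+v/2.5)
H=back(c(510,230),K,E,0.004); l=back(c(482,246),K,E,.004); r=back(c(542,222),K,E,.004)
print("hanger",H,l,r,np.linalg.norm(l-r),"yaw",np.degrees(np.arctan2(-(l-r)[0],(l-r)[1])))
l=back(c(196,206),K,E,0.115); r=back(c(266,194),K,E,.115); print("screws",l,r,np.linalg.norm(l-r),"yaw",np.degrees(np.arctan2(-(l-r)[0],(l-r)[1])),"catch",back(c(225,170),K,E,.135))
E
python3 a.py; grep -n "" /dev/null; python3 -c "
from h import *
print(robot.current_eef_rot(),robot.tip_reach)"
```

```text
hanger [ 0.58889237 -0.19844639  0.004     ] [ 0.56392251 -0.15736239  0.004     ] [ 0.60214391 -0.245725    0.004     ] 0.0962747447451158 yaw 23.390978399371292
screws [0.59899877 0.25097234 0.115     ] [0.6184355  0.15459111 0.115     ] 0.09832155828112242 yaw 11.401635716920778 catch [0.64747182 0.21007706 0.135     ]
[1.79993799e+02 5.46925266e-04 1.60934665e+02] 0.017
```

```bash
python3 - <<'E'
from h import *
Rp=panelR(11.4); mid=np.array([.609,.203,.115]); Rh=Ro.from_euler('z',23.4,degrees=True).as_matrix(); H=np.array([.589,-.198,.0])
for s in (1,-1):
    for d in (.03,.13): 
        q=robot.inverse_kinematics((mid+d*Rp[:,2]).tolist(),eul(tool(Rp,s))); print(s,"P",d,None if q is None else np.round(q))
    for d in (.025,.15):
        q=robot.inverse_kinematics((H+[0,0,d]).tolist(),eul(tool(Rh,s))); print(s,"H",d,None if q is None else np.round(q))
E
```

```text
1 P 0.03 [-42.  15.  21. 120.  11.  11. -22.]
1 P 0.13 [-49.   1.  23. 121.  21.  24. -31.]
1 H 0.025 [-17.  50.  56.  91. -45.  64.  74.]
1 H 0.15 [-20.  43.  64.  85. -39.  77.  70.]
-1 P 0.03 [-26.  14.   2. 119.  33.  13. 137.]
-1 P 0.13 [-42.   1.  16. 121.  21.  24. 148.]
-1 H 0.025 [ -21.   54.   64.   91.  -52.   68. -102.]
-1 H 0.15 [ -20.   44.   64.   85.  -40.   77. -110.]
```

```bash
python3 - <<'E'
from h import *
Rp=panelR(11.4); mid=np.array([.609,.203,.115]); Rh=Ro.from_euler('z',23.4,degrees=True).as_matrix(); H=np.array([.589,-.198,.0])
robot.move_to([.42,.3,.33],eul(tool(Rp,1)))
robot.move_to((mid+.11*Rp[:,2]).tolist(),eul(tool(Rp,1))); robot.pause(.2)
a=snap("p1")
robot.move_to([.5,.0,.27],eul(tool(Rh,1)))
robot.move_to((H+[0,0,.12]).tolist(),eul(tool(Rh,1))); robot.pause(.2)
b=snap("h1")
for n in("p1","h1"):
    f=np.load(f"pics/{n}.npz"); print(n,proj(mid if n=="p1" else H,f["K"],f["E"]))
print(robot.current_time_s(),robot.current_joint_positions(),robot.current_contact_force())
cv2.imwrite("pics/p1c.png",cv2.resize(a,(800,600))); cv2.imwrite("pics/h1c.png",cv2.resize(b,(800,600)))
E
```

```text
p1 [[258.20695034 195.55753521]]
h1 [[258.20189618 190.37892866]]
5.3917 [ -5.73577519  34.64909028  34.79618381  85.97125964 -20.92038642
  65.84556312  56.42231978] [ 0.36719687  0.14063421 -0.3533472 ]
```

View pics/p1c.png

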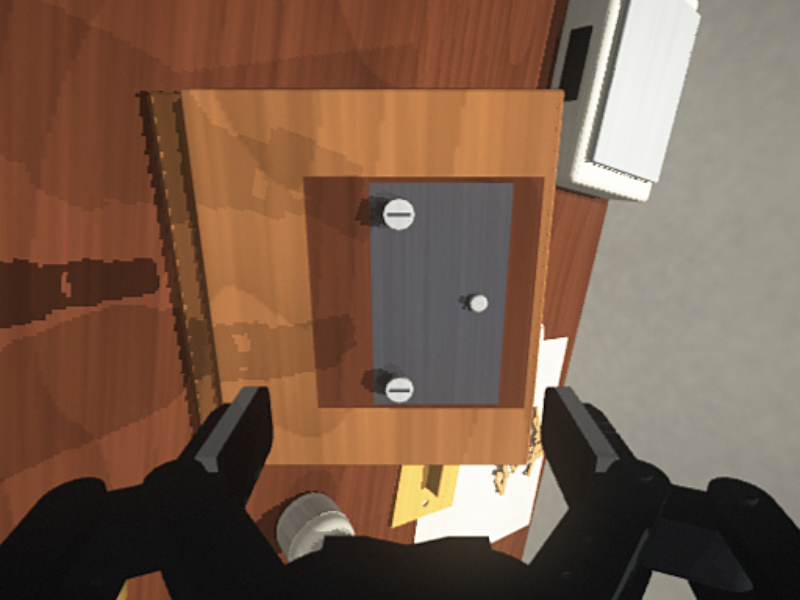

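View pics/h1c.png

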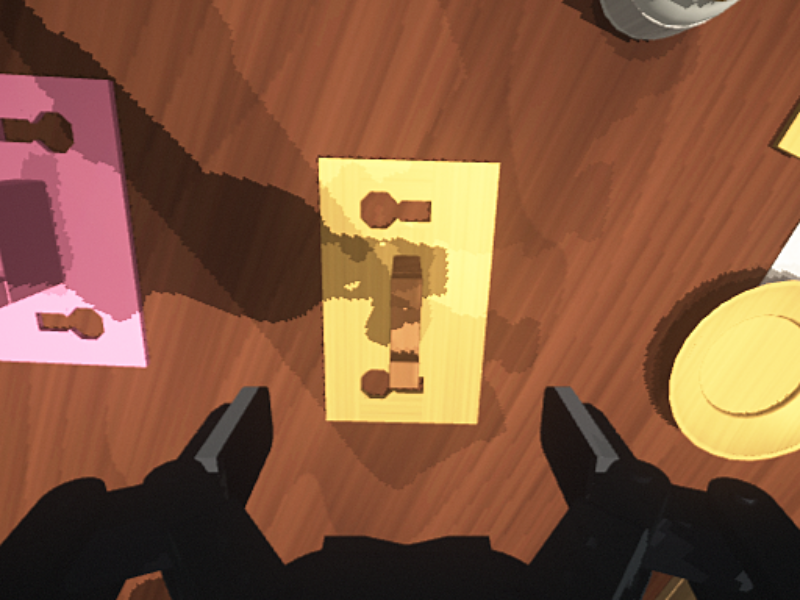

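```bash
cat > fit.py <<'E'
from h import *
from scipy.optimize import least_squares
def blobs(m,amin=15):
    n,_,st,ce=cv2.connectedComponentsWithStats(m.astype(np.uint8)); return [(st[i,4],ce[i]) for i in range(1,n) if st[i,4]>=amin]
def near(bl,uv): return min(bl,key=lambda b:np.hypot(*(b[1]-uv)))
im=cv2.imread("pics/p1.png"); f=np.load("pics/p1.npz"); hsv=cv2.cvtColor(im,cv2.COLOR_BGR2HSV)
m=cv2.morphologyEx(((hsv[...,2]>140)&(hsv[...,1]<50)).astype(np.uint8),cv2.MORPH_CLOSE,np.ones((3,3)))
bl=blobs(m); S=[near(bl,np.array(p)*.64) for p in((399,214),(400,389),(479,303))]; print(S)
uv=np.array([s[1] for s in S]+[np.array(p)*.64 for p in((182,92),(563,89),(527,464))])
def P(v):
    X,Y,yaw,s=v; return np.array([X,Y,.095])+np.array([[s,.05,.011],[s,-.05,.011],[s+.044,0,.004],[-.095,.11,0],[.095,.11,0],[.095,-.11,0]])@panelR(yaw).T
w=np.array([3,3,2,1,1,1])[:,None]
r=least_squares(lambda v:((proj(P(v),f["K"],f["E"])-uv)*w).ravel(),[.6,.2,11.4,.015],x_scale=[.01,.01,1,.01])
print("panel",r.x); print(np.round(proj(P(r.x),f["K"],f["E"])-uv,2).tolist())
im=cv2.imread("pics/h1.png"); g=np.load("pics/h1.npz"); hsv=cv2.cvtColor(im,cv2.COLOR_BGR2HSV)
m=((hsv[...,0]>18)&(hsv[...,0]<35)&(hsv[...,2]>60)&(hsv[...,1]>70)).astype(np.uint8)
n,lab,st,ce=cv2.connectedComponentsWithStats(m); i=lab[int(300*.64),int(340*.64)]; print(i,st[i])
cn=cv2.findContours((lab==i).astype(np.uint8),cv2.RETR_EXTERNAL,cv2.CHAIN_APPROX_NONE)[0][0][:,0].astype(float)
C=np.array([(319,157),(500,163),(479,424),(326,420)])*.64; L=[]
for k in range(4):
    a,b=C[k],C[(k+1)%4]; d=(b-a)/np.linalg.norm(b-a); t=(cn-a)@d; e=np.abs((cn-a)@[-d[1],d[0]])
    q=cn[(e<3)&(t>6)&(t<np.linalg.norm(b-a)-6)].astype(np.float32); vx,vy,x,y=cv2.fitLine(q,cv2.DIST_HUBER,0,.01,.01).ravel(); nn=np.array([-vy,vx]); L.append((nn,nn@[x,y]))
c2=np.array([np.linalg.solve(np.array([L[k-1][0],L[k][0]]),[L[k-1][1],L[k][1]]) for k in range(4)]); print(c2/.64)
def Q(v): return np.array([v[0],v[1],0])+np.array([[-45,75,4],[45,75,4],[45,-75,4],[-45,-75,4]])/1000@Ro.from_euler('z',v[2],degrees=True).as_matrix().T
h=least_squares(lambda v:(proj(Q(v),g["K"],g["E"])-c2).ravel(),[.589,-.198,23],x_scale=[.01,.01,1])
print("hanger",h.x,np.round(proj(Q(h.x),g["K"],g["E"])-c2,2).tolist())
hole=np.array([h.x[0],h.x[1],0])+np.array([[-15,50,4],[-15,-50,4]])/1000@Ro.from_euler('z',h.x[2],degrees=True).as_matrix().T
print("holes pred in 800px",proj(hole,g["K"],g["E"])/.64)
np.savez("fit.npz",p=r.x,h=h.x)
E
python3 fit.py
```

```text
[(np.int32(312), array([255.02564103, 136.6474359 ])), (np.int32(218), array([255.47706422, 249.09633028])), (np.int32(92), array([306.34782609, 193.7826087 ]))]
panel [ 0.60534016  0.20047368 11.52623689  0.01262642]
[[0.07, 0.5], [0.09, -0.19], [-0.37, 0.02], [-1.51, -2.33], [1.64, -0.18], [1.22, 0.03]]
4 [  204   101   116   170 12189]
[[319.2071  157.77538]
 [498.715   163.09726]
 [475.10205 422.33963]
 [326.3346  418.27237]]
hanger [ 0.59021038 -0.19910136 21.80338407] [[-0.21, -0.33], [0.17, -0.04], [0.46, 0.24], [-0.41, 0.38]]
holes pred in 800px [[378.46838603 209.70068766]
 [376.32212787 382.8710542 ]]
```

```bash
cat > pick.py <<'E'
from h import *
d=np.load("fit.npz"); hx,hy,yw=d["h"]; R=eul(tool(Ro.from_euler('z',yw,degrees=True).as_matrix(),1))
fingers.gripper_to(.6,100)
robot.move_to([hx,hy,.09],R)
print(robot.line_to([hx,hy,.026],velocity=.08,f_stop=12), robot.current_tool_pos())
fingers.gripper_to(0,100); print(robot.current_finger_gap(),robot.current_gripper_force(),robot.current_tool_pos(),robot.current_contact_force())
tp=robot.current_tool_pos()
robot.line_to([hx,hy,.15],velocity=.12); print(robot.current_contact_force(),robot.current_finger_gap())
X,Y,yaw,s=d["p"]; Rp=panelR(yaw); T=eul(tool(Rp,1))
def pos(px,pz,py=0): return (np.array([X,Y,.095])+Rp@[px,py,pz+.026]).tolist()
robot.move_to([.47,.05,.3],T); robot.move_to(pos(s+.015,.06),T); robot.pause(.2)
print(robot.current_time_s(),robot.current_joint_positions(),robot.current_contact_force())
q=robot.inverse_kinematics(pos(s-.012,0),T); print(q)
im=snap("w1"); cv2.imwrite("pics/w1c.png",cv2.resize(im,(800,600)))
E
python3 pick.py
```

```text
False [ 0.59065556 -0.19944996  0.02647631]
0.14793365137928427 97.969651222229 [ 0.59075385 -0.19926736  0.02681188] [0.25229319 0.08455233 2.83169506]
[ 0.16303554 -0.2449316  -2.39125906] 0.14533767119470858
10.9583 [-13.77851545   9.58278788 -11.77819118 117.94900782  30.3576878
  19.74547878 -39.15796892] [ 0.58400663 -0.94575023 -2.54368479]
[-21.23713487  16.67594555  -3.41558058 120.295725    47.81328191
  11.35347604 -57.24292773]
```

View pics/w1c.png

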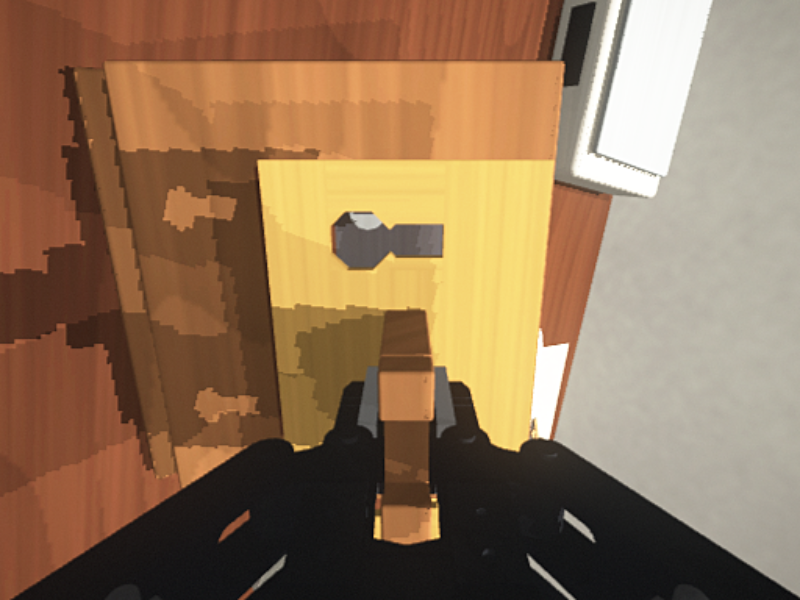

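```bash
python3 - <<'E'
from h import *
d=np.load("fit.npz"); X,Y,yaw,s=d["p"]; Rp=panelR(yaw); f=np.load("pics/w1.npz")
tp=np.array(robot.current_tool_pos()); Rt=Ro.from_euler('xyz',robot.current_eef_rot(),degrees=True).as_matrix()
Rh=np.c_[Rt[:,1],-Rt[:,0],-Rt[:,2]]; Rh[:,1]=np.cross(Rh[:,2],Rh[:,0])
o=tp-Rh@[0,0,.0268]
print("plate in panel",Rp.T@(o-[X,Y,.095]), np.degrees(Ro.from_matrix(Rp.T@Rh).as_rotvec()))
pts=o+np.array([[-15,50,4],[-45,75,4],[45,75,4],[12,55.5,4],[12,44.5,4]])/1000@Rh.T
print("plate pred",np.round(proj(pts,f["K"],f["E"])/.64,1).tolist(),"seen hole(362,240) corners(258,160)(555,160) slot end (443,224)(443,257)")
print("screw",proj(np.array([X,Y,.095])+Rp@[s,.05,.011],f["K"],f["E"])/.64,"r px",[proj(np.array([X,Y,.095])+Rp@[s+a,.05-b,.011],f["K"],f["E"])/.64 for a,b in((.008,0),(-.008,0),(0,.008))])
im=cv2.imread("pics/w1.png"); cv2.imwrite("pics/w1z.png",cv2.resize(im[120:190,190:310],(800,467),interpolation=cv2.INTER_CUBIC))
E
```

```text
plate in panel [ 0.02868412 -0.00170589  0.05993934] [-0.09903918 -0.10534709 -0.12302421]
plate pred [[358.7, 239.6], [258.0, 158.7], [552.4, 158.7], [442.9, 222.5], [442.0, 256.2]] seen hole(362,240) corners(258,160)(555,160) slot end (443,224)(443,257)
screw [[367.51472003 211.56902883]] r px [array([[386.19338493, 211.52158734]]), array([[348.83513025, 211.61647268]]), array([[368.03374202, 230.15102968]])]
```

View pics/w1z.png

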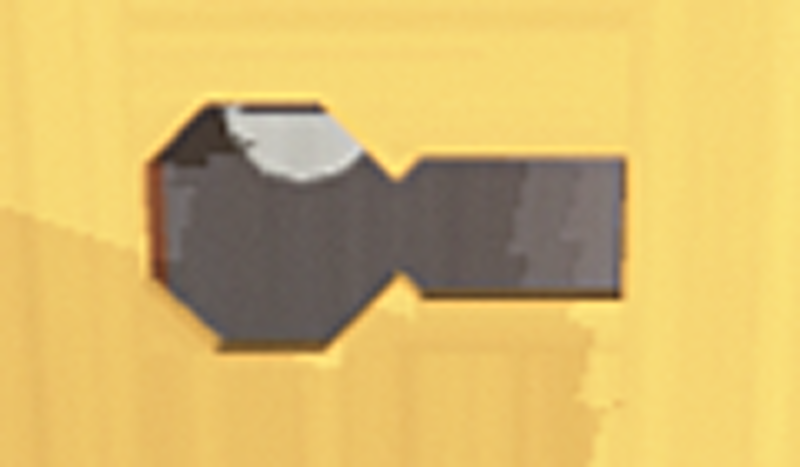

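```bash
cat > g.py <<'E'
from h import *
d=np.load("fit.npz"); X,Y,yaw,s=d["p"]; Rp=panelR(yaw); T=eul(tool(Rp,1)); O=np.array([X,Y,.095]); ZT=.0268
def meas(): return Rp.T@(np.array(robot.current_tool_pos())-O)-[0,0,ZT]
def rot():
    Rt=Ro.from_euler('xyz',robot.current_eef_rot(),degrees=True).as_matrix(); return np.degrees(Ro.from_matrix(Rp.T@Rt@tool(np.eye(3)).T).as_rotvec())
def force(): return Rp.T@np.array(robot.current_contact_force())
def go(p,v=.05,fs=None): return robot.line_to((O+Rp@(np.array(p)+[0,0,ZT])).tolist(),T,v,fs)
def servo(p,c,n=3):
    for _ in range(n): go(np.array(p)+c); robot.pause(.1); c=c+(np.array(p)-meas())
    return c
def show(*a): print(*a,"mm",np.round(meas()*1000,2),"F",np.round(force(),1),"rot",np.round(rot(),2),"t",round(robot.current_time_s(),2))
E
python3 - <<'E'
from g import *
show("start"); p=np.array([s+.0147,0,.018]); c=servo(p,np.zeros(3)); show("servo",np.round(c*1000,2))
np.save("c.npy",c); print(go([p[0]+c[0],c[1],.001+c[2]],.03,9)); robot.pause(.1); show("down")
E
```

```text
start mm [28.63 -1.66 59.94] F [-1.3  0.4 -3.2] rot [-0.1  -0.11 -0.12] t 11.01
servo [-0.03  0.   -0.01] mm [27.31  0.06 17.94] F [-1.6 -0.1 -2.4] rot [-0. -0.  0.] t 12.78
False
down mm [27.31 -0.04  1.18] F [-1.4  0.4  2.8] rot [-0.01 -0.01 -0.  ] t 13.6
```

```bash
python3 - <<'E'
from g import *
c=np.load("c.npy"); x=s+.0147
print(go([x,0,-.004],.01,10)); robot.pause(.2); show("pressed"); m=meas(); 
robot.pause(.2)
print(go([x-.010,0,m[2]-.0005],.02,25)); show("slid10")
E
```

```text
True
pressed mm [ 2.677e+01 -1.000e-02  5.500e-01] F [2.5 0.8 5.8] rot [-0.02  0.03  0.02] t 14.06
False
slid10 mm [19.14  0.46  0.67] F [ 1.4 -0.   7.9] rot [ 0.05 -0.18  0.01] t 14.75
```

```bash
python3 - <<'E'
from g import *
print(go([s+.000,0,-.0005],.02,30)); show("a")
print(go([s-.0115,0,-.0005],.02,20)); robot.pause(.2); show("b")
im=snap("w2"); cv2.imwrite("pics/w2c.png",cv2.resize(im,(800,600)))
E
```

```text
False
a mm [17.12  0.52  0.77] F [ 4.4 -0.6 10.1] rot [ 0.09 -0.42 -0.02] t 15.13
False
b mm [4.28 0.84 0.53] F [3.2 0.4 9.7] rot [ 0.09 -0.29  0.01] t 16.06
```

View pics/w2c.png

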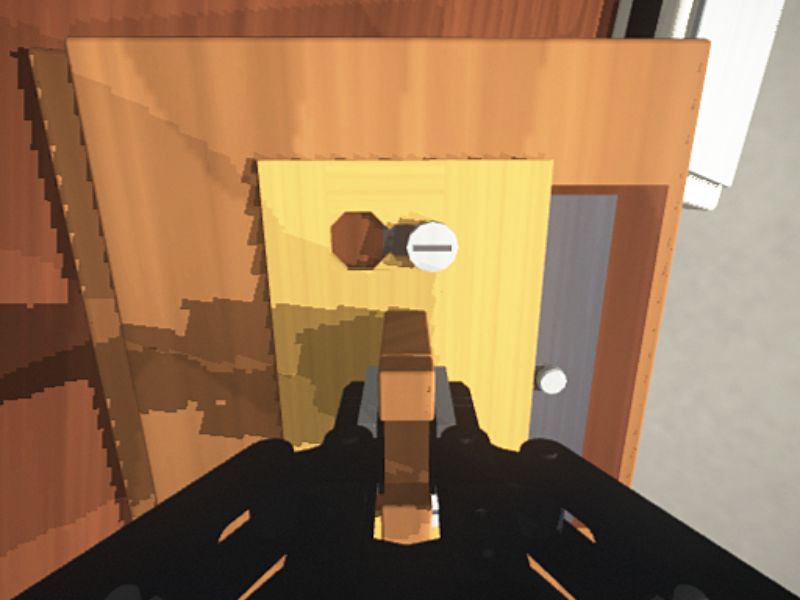

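The picture shows the left screw head (433,246) at the top of its slot. The catch (551,379) is out just above the plate's upper edge, so I'm releasing.

```bash
python3 - <<'E'
from g import *
fingers.gripper_to(.4); robot.pause(.3); show("rel")
m=meas(); go([m[0],m[1],.09],.08); robot.pause(.2); show("up")
go([m[0],m[1],.13],.08); fingers.gripper_to(.4); robot.pause(.3); show("up2")
im=snap("w3"); cv2.imwrite("pics/w3c.png",cv2.resize(im,(800,600)))
E
```

```text
rel mm [ 0.93  0.01 -0.6 ] F [ 0.5 -0.4 -0.6] rot [0.   0.02 0.  ] t 16.75
up mm [5.700e-01 2.000e-02 8.965e+01] F [-0.8  0.2 -0.2] rot [0.   0.05 0.  ] t 18.23
up2 mm [  0.87   0.   129.89] F [ 0.5  0.4 -0.1] rot [ 0.    0.01 -0.  ] t 19.4
```

View pics/w3c.png

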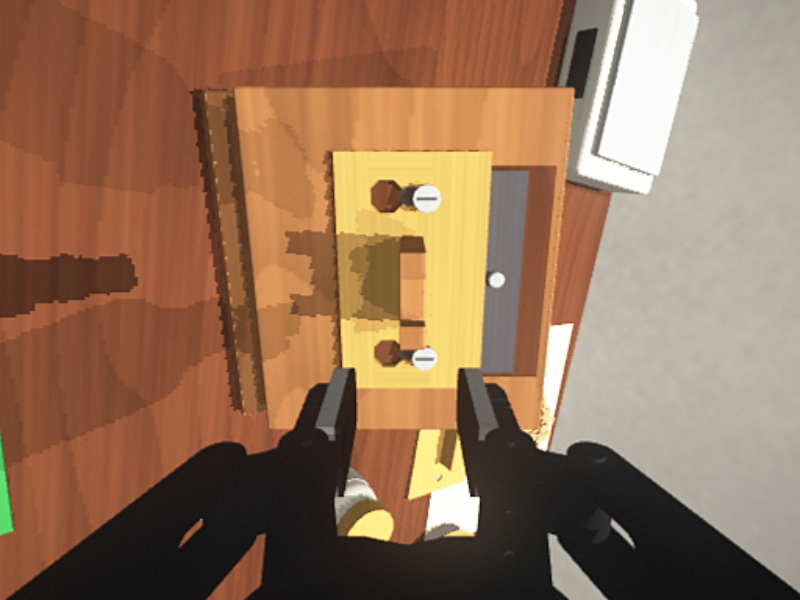

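The plate hangs flat, both screws (426,198) and (424,358) are at the slot tops, and the catch (496,280) stands clear above the edge. The gripper is free, so I'm handing in.

```bash
python3 -c "
from station import workorder
print(workorder.close_job())"
```

```text
the job is handed in; nothing more can be done
None
```

The brass plate hangs on both screws with the catch sprung out above its upper edge, released and clear of the robot; I handed the job in at about 19 s, and no verdict came back.

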